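# Scan the label of a finished jug on a banding wheel

## Task

Book the finished jug into stock: its barcode label is turned away, so swing the banding wheel round by pushing its square board, without touching the jug, until the label faces squarely to the robot's side of the bench. Then take the barcode scanner from its charging dock, hold it still and square to the middle of the label, about 10 cm away, for two seconds, so that it reads, and stand it back in the dock. Never let the robot or the scanner touch the jug, and leave the other things on the bench where they are.

Things in the scene. Friction and masses are not known exactly. Their poses are not given: they have to be found in the camera images.
- banding_wheel: Grey cast foot (150 mm wide) of a potter's banding wheel, fixed to the bench. Origin: on the wheel's upright axis at the bench top (z = 0); its x axis points along world +x, away from the robot. On its column turns an aluminium head 170 mm across, top 85 mm above the bench; pinned on the head, turning with it, is a square plywood board.
- wheel_turn (a joint): Angle of the wheel's head and board about the upright axis, rad, counter-clockwise from above; it turns all round both ways with light friction (about 0.15 N m, 1 to 1.5 N at a corner of the board) and runs on by under 0.1 rad when let go. At 0 the board's sides lie along x and y.
- board (a point): Centre of the top face of the plywood board, 103 mm above the bench. The board is 200 mm square and 18 mm thick (85 to 103 mm above the bench), centred on the wheel's axis; its corners lie 141 mm from the axis and overhang the head, so a fingertip can push its edges sideways. Axes turn with the board, x and y along its sides.
- jug: Square green slab-built jug, 76 x 76 mm, 150 mm tall, 0.75 kg, standing loose on the board within 8 mm of the wheel's axis; friction carries it round with the board if that is turned smoothly. Origin: centre of its underside, z up. Label on its -x face, loop handle on its +x face (to 74 mm from the centre): the label faces the robot's side when the jug's x axis points along world +x.
- label (a point): Centre of the white barcode label, 60 mm wide and 44 mm high, on the jug's -x face, 39 mm from the jug's middle and 80 mm above the jug's underside (183 mm above the bench). Axes as the jug's: the label looks along its -x.
- scanner: Dark grey cordless gun-type barcode scanner, yellow trigger and stripe, 166 mm tall, 0.3 kg, upright in the dock. Origin: centre of its foot's underside (foot 74 x 60 mm), z up, x the way it looks. Head: 48 mm wide (y), x from -42 to 50, z from 120 to 164 mm, best gripped across its width from above near x = 0; below it a handle 32 mm wide, 40 mm deep. It reads by itself; press nothing.
- window (a point): Middle of the dark red scan window on the front of the scanner's head, 52 mm ahead of the scanner's origin and 144 mm above the underside of its foot. The scanner looks from here along its +x axis. Axes as the scanner's.
- dock: Dark grey charging dock, fixed to the bench, 108 x 96 mm. Origin: centre of its underside. Its flat floor, 12 mm above the bench, is a pocket 90 mm (x) by 78 mm (y) inside a rim whose top is 22 mm above the bench; the scanner's foot stands in it with 8 to 9 mm to spare on each side, the scanner's x along the dock's x.
- brush_crock: Blue-grey crock 96 mm wide and 115 mm tall with upright brushes, 200 mm tall over all. Origin: centre of its underside. It stands on the far side of the wheel from the dock. Leave it alone.
- jar_teal: Small white glaze jar with a teal band, 60 mm wide and 66 mm tall, origin at its underside. Leave it alone.
- jar_ochre: Small white glaze jar with an ochre band, 60 mm wide and 66 mm tall, origin at its underside. Leave it alone.
- glaze_brush: Glaze brush, 200 mm long, lying flat on the bench near the robot. Leave it alone.
- wooden_rib: Flat wooden potter's rib, 110 x 50 x 8 mm, lying on the bench near the robot. Leave it alone.

How it is judged (in metres and radians):
On the way, in this order (a step that is already met when the one before it is completed fails the run):
1. The jug's label faces the robot's side of the bench within 0.2 rad and the wheel has stopped (speed under 0.1 rad/s) (angle between the x axis of jug and the x axis of banding_wheel, either way round below 0.2 rad and x of label in the frame of banding_wheel below -0.02 m and velocity of joint wheel_turn between -0.1 and 0.1 rad/s), for 0.3 s.
2. Held still (20 mm/s, 0.2 rad/s) for 1.5 s, the scanner looks at the label: 60 to 150 mm away, within 15 mm of its centre across and up, upright and square within 0.22 rad, label still to the robot (x of label in the frame of window between 0.06 and 0.15 m and y of label in the frame of window between -0.015 and 0.015 m and z of label in the frame of window between -0.015 and 0.015 m and x of window in the frame of label below -0.05 m and angle between the x axis of scanner and the x axis of jug, either way round below 0.22 rad and angle between the z axis of scanner and the z axis of jug, either way round below 0.22 rad and contact force between the fingers and scanner above 1 N and linear speed of scanner below 0.02 m/s and angular speed of scanner below 0.2 rad/s and angle between the x axis of jug and the x axis of banding_wheel, either way round below 0.2 rad and x of label in the frame of banding_wheel below -0.02 m), for 1.5 s.
At the end, for the whole second after the job is handed in: Jug upright on the board within 30 mm of the wheel's axis, its label facing the robot's side within 0.2 rad, wheel at rest; scanner standing upright (0.06 rad) on the floor of the dock's pocket, within 14 mm of its centre, along the dock within 0.3 rad (either way round), released and at rest (angle between the x axis of jug and the x axis of banding_wheel, either way round below 0.2 rad and x of label in the frame of banding_wheel below -0.02 m and horizontal distance between jug and banding_wheel below 0.03 m and angle between jug's own z axis and vertical below 0.05 rad and z of jug in the frame of banding_wheel above 0.098 m and linear speed of each of jug, scanner below 0.02 m/s and velocity of joint wheel_turn between -0.05 and 0.05 rad/s and x of scanner in the frame of dock between -0.014 and 0.014 m and y of scanner in the frame of dock between -0.014 and 0.014 m and z of scanner in the frame of dock below 0.016 m and angle between scanner's own z axis and vertical below 0.06 rad and angle between the x axis of scanner and the x axis of dock, either way round below 0.3 rad); the robot touches nothing.
It fails at once if The robot or the scanner touches the jug (over 0.3 N) (contact force between any of the fingers, the arm, scanner and jug above 0.3 N).
It fails at once if The jug tips by more than 0.15 rad (angle between jug's own z axis and vertical above 0.15 rad).
It fails at once if Another thing on the bench is moved by more than 30 mm or, if it stands, tipped over (0.5 rad) (distance of any of brush_crock, jar_teal, jar_ochre, glaze_brush, wooden_rib from where it was at the start of the episode above 0.03 m or angle between any of brush_crock, jar_teal, jar_ochre's own z axis and vertical above 0.5 rad).
It also fails if it takes over 72 s, if anything falls off the work surface, if the arm or the gripper's body presses on something with over 40 N, if the wrist force passes 120 N, or if a joint passes its speed limit or range.

## Robot

A 6-joint arm with a two-finger parallel gripper is mounted at the origin on the work surface. World frame = base frame: x ahead of the robot, y to its left, z up, the work surface at z = 0. Lengths are in mm, angles in rad, forces in N, time in s.
With the tool pointing down it reaches from about 350 to 775 mm from the base axis. Payload 7.3 kg.
Tool frame: the origin (TCP) lies at the centre of the arm's flange, where the gripper is bolted on; the fingertips stand 178 mm ahead of it and the grasp point (between the pads) lies 159 mm ahead of it; z points along the fingers, y is the line along which they close (so a half turn about z gives the same grasp; the last joint's range is limited). The gripper opens to 92 mm and grips with 3 to 60 N. Pads are 19 mm wide; open, the fingers measure 130 mm over their backs; the gripper's body (75 mm by 190 mm) begins 47 mm behind the grasp point.
Start: joints at [-1.392, 0.342, 1.524, -0, 1.275, -0.146], TCP at [167.557, -497.546, 404.741] pointing down, gripper open.
Joint ranges: [-2.53, 2.53], [-0.77, 2.02], [0.04, 2.7], [-1, 4.14], [0.28, 2.66], [-3.11, 3.11]. Speed limits (rad/s): [2.57, 2.57, 3.14, 3.14, 3.14, 3.14].

## Interface

Orientations are given as [roll, pitch, yaw] about the fixed x, y, z axes, in that order (R = Rz(yaw) Ry(pitch) Rx(roll)).
In Python, from plant import * gives the robot as it stands. The module is installed in compiled form; this text tells all that it offers.
- The arm moves only by the shell command python3 -m inch 'ROWS'. ROWS is JSON, a list of rows, each a list of 5 numbers: the shift along the tool's x, y, z in m, then the turn about the tool's z in rad, then the opening, from 0 (shut) to 1 (fully open). In form: [[tx, ty, tz, spin, claw], ...]. A call has 1 to 8 rows; each row is the pose to reach, as a shift and turn from the pose commanded when the call began, along the tool's axes at that moment; what a row does not reach only later rows make up. A row lasts 1/12 s, in which the tool goes at most 41.7 mm and 7.16 degrees, less where a joint would pass 70% of its speed; a pose out of reach is approached as far as the arm can. A call with a gripper value outside its range is refused whole. The fingers move at their own pace and stop on an object; the grip force is fixed at half the most. Time passes only in rows, so rows that repeat a pose let the fingers close. It gives the time, the measured TCP pose, the force, the opening and the grip force at its end, in the units of the state.
- get_obs(): the state, without advancing time (a new reading comes with each control period).
- capture(name): name is "scene" or "top" or "wrist"; returns a dict with "color" (384x512x3 uint8, red, green, blue), "intrinsics" (3x3 intrinsics, pixels), "pose" (4x4, takes a point from camera to world coordinates). Camera axes: x right, y down, z forward; pixel columns grow to the right and rows downward; lengths in mm; the calibration is good to about 2 mm. A picture is of the moment at which its call begins. There is no depth.
- close_job(): hands the job in; it is judged then, once.
Trained networks look in a picture, given as the dict that the camera call returned (one of the last four; its "shot" number tells which), for a name from the list of things; names that differ only in an ending like _2 or _b are one class to them, and where a whole thing is asked for, a point or a joint stands for the part that bears it (a point fixed in the world has none). Each returns a list of dicts, best first, with "conf" (0 to 1); they miss things now and then, are a little off and sometimes report something else, mostly with a low value. They report only what shows in the picture. A call takes as long as a camera call.
- look_for(picture, target): "rect" ([centre column, centre row, width, height] in pixels, round what is visible of it).
- trace(picture, target): "pixels" (384x512 bool, what is visible of it) and "rect" ([centre column, centre row, width, height] in pixels, round what is visible of it).
- tip_of(picture, target): "centre" ([column, row] in pixels: a listed point, or the origin of a listed thing).
The state is a dict: "time": time; "joint_positions": joint angles; "dq": joint speeds; "tau": joint torques, N m; "tool_pos": TCP position; "tcp_rot": TCP orientation; "contact_force": force on the tool from outside, world axes, zero at the start; "moment": the same for the moment, N m; "grip_width": finger opening in mm; "finger_force": force on a finger pad.
Only numpy, scipy, OpenCV 4.12 (cv2) and the standard library are available. Lean on these libraries where they do the work, as an engineer would, in place of code of your own. Each camera call takes 0.05 s, during which the arm holds its last target. There are 200 camera calls.

## Working session

There is one attempt and no reset: what is moved stays moved. The work goes in short steps, Python scripts to look and compute and a shell command to move; the robot and the scene stay as the last step left them, time stands still between calls to the robot, and variables do not carry over. Pictures are saved under pics/ and viewed, at most 10 in all, crops included, and the job is handed in when it is done.

```bash
mkdir -p pics
cat > h.py <<'E'
from plant import *
import numpy as np, cv2
from scipy.spatial.transform import Rotation as Rn
def ray(p,uv):
    K=np.array(p["intrinsics"]);T=np.array(p["pose"])
    d=T[:3,:3]@np.linalg.inv(K)@np.array([uv[0],uv[1],1.]);return T[:3,3],d
def onz(p,uv,z):
    o,d=ray(p,uv);return o+d*(z-o[2])/d[2]
def proj(p,X):
    K=np.array(p["intrinsics"]);T=np.array(p["pose"])
    c=T[:3,:3].T@(np.array(X,float)-T[:3,3]);u=K@c;return u[:2]/u[2]
def save(p,n):cv2.imwrite("pics/"+n+".png",p["color"][:,:,::-1])
E
python3 - <<'E'
from h import *
o=get_obs();print({k:np.round(v,3) for k,v in o.items()})
Z={"banding_wheel":0,"board":103,"jug":103,"label":183,"scanner":12,"window":156,"dock":0,"brush_crock":0,"jar_teal":0,"jar_ochre":0,"glaze_brush":5,"wooden_rib":4}
ps=[]
for c in("scene","top"):
    p=capture(c);save(p,c+"0");ps.append(p);print(c,np.round(p["pose"],2)[:3].tolist())
    for n,z in Z.items():
        r=tip_of(p,n)[:2]
        print(n,[(round(q["conf"],2),np.round(q["centre"]),np.round(onz(p,q["centre"],z))) for q in r])
cv2.imwrite("pics/both.png",cv2.resize(np.hstack([p["color"][:,:,::-1] for p in ps]),(800,300)))
E
```

```text
{'time': np.float64(0.0), 'joint_positions': array([-1.392,  0.343,  1.525,  0.   ,  1.275, -0.146]), 'dq': array([ 0.   , -0.   ,  0.001, -0.   ,  0.001, -0.   ]), 'tau': array([ 1.0000e-03, -4.3124e+01, -2.4422e+01,  7.2000e-02,  5.6000e-02,
       -0.0000e+00]), 'tool_pos': array([ 167.535, -497.414,  404.046]), 'tcp_rot': array([-3.14 , -0.   ,  0.325]), 'contact_force': array([-0.064,  0.369,  1.093]), 'moment': array([-0.062, -0.006, -0.009]), 'finger_force': np.float64(0.0), 'grip_width': np.float64(91.313)}
scene [[-0.82, 0.42, -0.4, 1077.83], [0.58, 0.6, -0.56, 759.77], [0.0, -0.68, -0.73, 1123.78]]
banding_wheel [(0.74, array([214., 239.]), array([702.,  -5.,   0.])), (0.38, array([331., 261.]), array([455., 275.,   0.]))]
board [(0.67, array([212., 212.]), array([690., -26., 103.]))]
jug [(0.71, array([215., 213.]), array([683., -17., 103.]))]
label [(0.6, array([212., 204.]), array([702.,   8., 183.]))]
scanner [(0.71, array([341., 282.]), array([484., 350.,  12.])), (0.38, array([332., 260.]), array([455., 280.,  12.]))]
window [(0.58, array([329., 260.]), array([543., 3
[... 793 characters left out ...]
, 147.]), array([701., -21., 103.]))]
jug [(0.62, array([267., 149.]), array([693., -20., 103.]))]
label [(0.81, array([256., 136.]), array([710.,  11., 183.]))]
scanner [(0.8, array([140., 226.]), array([479., 361.,  12.]))]
window [(0.75, array([131., 201.]), array([530., 350., 156.]))]
dock [(0.89, array([145., 228.]), array([474., 348.,   0.]))]
brush_crock [(0.68, array([385., 235.]), array([ 456., -378.,    0.]))]
jar_teal [(0.69, array([140., 165.]), array([669., 371.,   0.]))]
jar_ochre [(0.9, array([392., 172.]), array([ 653., -408.,    0.])), (0.49, array([136., 164.]), array([672., 385.,   0.]))]
glaze_brush [(0.87, array([301., 249.]), array([ 412., -125.,    5.]))]
wooden_rib []
```

View pics/top0.png

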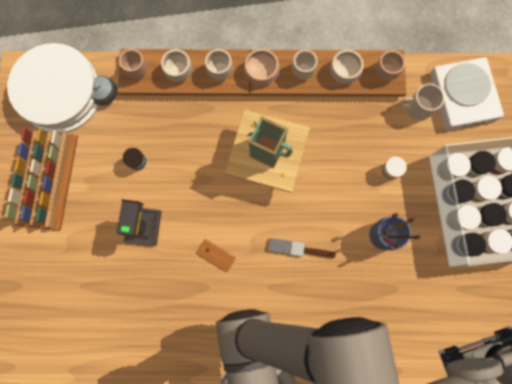

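View pics/scene0.png

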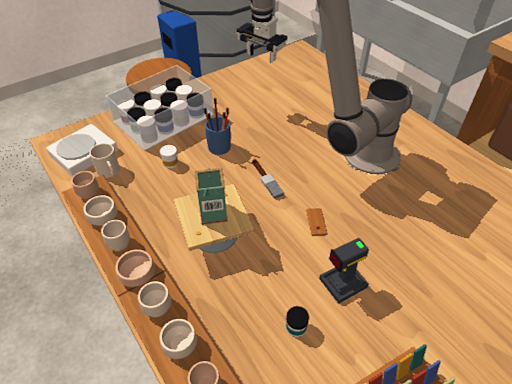

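The top picture shows the jug at (267,143) with its handle at (285,150). So the jug's x points at about -114°, and the wheel must turn about +114°. The scanner stands in its dock at (140,222). The scene picture agrees: the label is visible at (212,205), facing away from the robot. Next I fit the poses by silhouette.

```bash
cat >> h.py <<'E'
from scipy.optimize import minimize
B={"board":[(-100,100,-100,100,-18,0)],
"jug":[(-38,38,-38,38,0,150),(38,74,-7,7,40,120)],
"scanner":[(-37,37,-30,30,0,10),(-20,20,-16,16,10,120),(-42,50,-24,24,120,164)],
"dock":[(-54,54,-48,48,0,22)]}
Z0={"board":103,"jug":103,"scanner":12,"dock":0}
def sil(p,n,q,z=None):
    m=np.zeros((384*4,512*4),np.uint8);z=Z0[n] if z is None else z
    c,s=np.cos(q[2]),np.sin(q[2])
    for x0,x1,y0,y1,a,b in B[n]:
        P=[proj(p,(q[0]+c*x-s*y,q[1]+s*x+c*y,z+w)) for x in(x0,x1) for y in(y0,y1) for w in(a,b)]
        cv2.fillConvexPoly(m,cv2.convexHull((np.array(P)*4+1.5).round().astype(np.int32)),1)
    return cv2.resize(m*255,(512,384),interpolation=cv2.INTER_AREA)/255.
def fit(ps,n,q0,occ=(),z=None):
    M=[]
    for p in ps:
        r=trace(p,n)
        if not r: print(n,"missed");continue
        ig=np.zeros((384,512),bool)
        for o in occ:
            t=trace(p,o)
            if t: ig|=cv2.dilate(t[0]["pixels"].astype(np.uint8),np.ones((3,3)))>0
        M.append((p,r[0]["pixels"],ig))
    def cost(v):
        q=(v[0],v[1],v[2]/100);e=0
        for p,m,ig in M:
            d=np.abs(sil(p,n,q,z)-m);e+=d[~ig].sum()/m.sum()
        return e
    best=None
    for dy in(-.3,-.1,.1,.3):
        x0=np.array([q0[0],q0[1],(q0[2]+dy)*100])
        r=minimize(cost,x0,method="Nelder-Mead",options=dict(initial_simplex=x0+np.array([[0,0,0],[8,0,0],[0,8,0],[0,0,12]]),maxfev=120,xatol=.2,fatol=1e-3))
        if best is None or r.fun<best.fun: best=r
    v=best.x;print(n,np.round([v[0],v[1],v[2]/100],3),"err",round(best.fun/len(M),3))
    return v[0],v[1],v[2]/100
E
python3 - <<'E'
from h import *
ps=[capture("top"),capture("scene")]
fit(ps,"board",(701,-22,-.2),("jug",))
fit(ps,"jug",(695,-20,-2.0))
fit(ps,"scanner",(479,352,0),("dock",))
fit(ps,"dock",(476,349,0),("scanner",))
E
```

```text
board [ 6.89741e+02 -2.30950e+01 -2.70000e-01] err 0.217
jug missed
jug [690.782 -21.853  -2.019] err 0.077
scanner [ 4.78530e+02  3.49914e+02 -1.04000e-01] err 0.065
dock missed
dock [ 4.77661e+02  3.51377e+02 -8.50000e-02] err 0.059
```

```bash
cat >> h.py <<'E'
def to(x,y,z,yaw):
    o=get_obs();R=Rn.from_euler("xyz",o["tcp_rot"]).as_matrix()
    d=R.T@(np.array([x,y,z])-np.array(o["tool_pos"]));dy=(yaw-o["tcp_rot"][2]+np.pi)%(2*np.pi)-np.pi
    print("t",o["time"],"pos",np.round(o["tool_pos"],1),np.round(o["tcp_rot"],3),"shift",np.round(d/1e3,4),"spin",round(-dy,3))
def arc(A,R,a0,a1,n,z,ai=None):
    for a in np.linspace(a0,a1,n): to(A[0]+R*np.cos(a),A[1]+R*np.sin(a),z,a)
E
python3 -m inch '[[0.04,-0.024,0,-0.1,0],[0.08,-0.048,0,-0.2,0],[0.12,-0.072,0,-0.3,0],[0.155,-0.094,0,-0.4,0],[0.19,-0.115,0,-0.5,0],[0.225,-0.136,0,-0.6,0],[0.26,-0.157,0,-0.7,0],[0.295,-0.178,0,-0.8,0]]'
python3 -c "
from h import *
to(686,117,404,1.6);to(686,117,258,1.6);print(get_obs()['joint_positions'])"
```

```text
time: 2.72
tool_pos: [383.9, -241.4, 405.0]
tcp_rot: [3.141, 0.0, 1.129]
contact_force: [0.9, -0.7, -0.5]
grip_width: 42.9
finger_force: 0.0
t 2.7167 pos [ 383.9 -241.4  405. ] [3.141 0.    1.129] shift [0.4531 0.12   0.001 ] spin -0.471
t 2.7167 pos [ 383.9 -241.4  405. ] [3.141 0.    1.129] shift [0.4532 0.1199 0.147 ] spin -0.471
[-7.30597839e-01  2.10537564e-01  1.70733297e+00 -7.36982405e-05
  1.22293861e+00 -2.89275772e-01]
```

```bash
python3 -c "
from h import *
to(560,90,404,1.5);to(686,117,404,1.6)"
```

```text
t 2.7167 pos [ 383.9 -241.4  405. ] [3.141 0.    1.129] shift [0.3749 0.0176 0.0009] spin -0.371
t 2.7167 pos [ 383.9 -241.4  405. ] [3.141 0.    1.129] shift [0.4531 0.12   0.001 ] spin -0.471
```

```bash
python3 -m inch '[[0.041,0.002,0,-0.05,0],[0.082,0.004,0,-0.1,0],[0.123,0.006,0,-0.15,0],[0.164,0.008,0,-0.2,0],[0.205,0.01,0,-0.25,0],[0.246,0.012,0,-0.3,0],[0.287,0.014,0,-0.35,0],[0.328,0.016,0,-0.37,0]]'
python3 -c "
from h import *
to(560,90,404,1.5);to(686,117,404,1.6)"
```

```text
time: 3.38
tool_pos: [539.5, 47.9, 404.8]
tcp_rot: [3.141, 0.0, 1.498]
contact_force: [1.5, -2.1, -0.2]
grip_width: 0.5
finger_force: 0.0
t 3.3833 pos [539.5  47.9 404.8] [3.141 0.    1.498] shift [0.0435 0.0173 0.0008] spin -0.002
t 3.3833 pos [539.5  47.9 404.8] [3.141 0.    1.498] shift [0.0796 0.141  0.0009] spin -0.102
```

```bash
python3 -m inch '[[0.03,0.02,0,-0.03,0],[0.05,0.05,0,-0.06,0],[0.07,0.085,0,-0.1,0],[0.08,0.12,0.01,-0.102,0],[0.08,0.141,0.04,-0.102,0],[0.08,0.141,0.075,-0.102,0],[0.08,0.141,0.11,-0.102,0],[0.08,0.141,0.14,-0.102,0]]'
python3 - <<'E'
from h import *
to(686,117,258,1.6)
p=capture("scene");save(p,"s1")
fit([capture("top"),p],"jug",(691,-22,-2.02))
A=(691,-22);arc(A,139,1.60,1.95,5,258)
E
```

```text
time: 4.05
tool_pos: [685.4, 114.9, 261.5]
tcp_rot: [-3.139, 0.0, 1.597]
contact_force: [-0.6, 0.3, -0.0]
grip_width: 0.3
finger_force: 0.0
t 4.05 pos [685.4 114.9 261.5] [-3.139  0.     1.597] shift [0.0021 0.0006 0.0035] spin -0.003
jug [689.548 -21.228  -2.025] err 0.151
t 4.25 pos [685.9 114.8 265.2] [-3.141  0.     1.597] shift [0.0021 0.0011 0.0072] spin -0.003
t 4.25 pos [685.9 114.8 265.2] [-3.141  0.     1.597] shift [ 0.0015 -0.0111  0.0072] spin -0.091
t 4.25 pos [685.9 114.8 265.2] [-3.141  0.     1.597] shift [-0.0001 -0.0231  0.0072] spin -0.178
t 4.25 pos [685.9 114.8 265.2] [-3.141  0.     1.597] shift [-0.0028 -0.035   0.0072] spin -0.266
t 4.25 pos [685.9 114.8 265.2] [-3.141  0.     1.597] shift [-0.0065 -0.0466  0.0072] spin -0.353
```

View pics/s1.png

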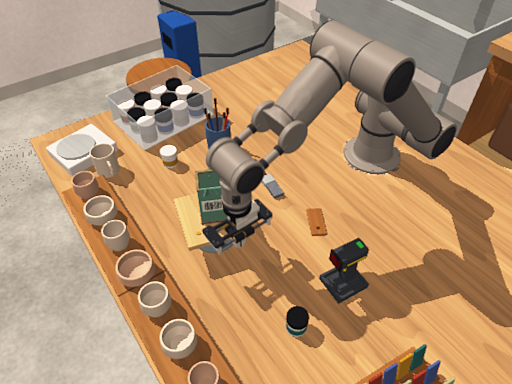

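The gripper is at (238,225), down beside the board's +y edge and clear of the jug. Start the arc.

```bash
python3 -m inch '[[0.002,-0.0056,0.007,-0.04,0],[0.0016,-0.0111,0.007,-0.08,0],[0.001,-0.0166,0.007,-0.12,0],[0.0002,-0.0221,0.007,-0.16,0],[-0.0008,-0.0276,0.007,-0.2,0],[-0.002,-0.033,0.007,-0.24,0],[-0.0034,-0.0384,0.007,-0.28,0],[-0.0051,-0.0437,0.007,-0.32,0]]'
python3 -m inch '[[-0.0001,-0.0056,0,-0.04,0],[-0.0004,-0.0111,0,-0.08,0],[-0.001,-0.0166,0,-0.12,0],[-0.0018,-0.0221,0,-0.16,0],[-0.0028,-0.0276,0,-0.2,0],[-0.004,-0.033,0,-0.24,0],[-0.0054,-0.0384,0,-0.28,0],[-0.0071,-0.0437,0,-0.32,0]]'
python3 - <<'E'
from h import *
o=get_obs();d=np.array(o["tool_pos"][:2])-(691,-22);print("R",np.hypot(*d),"ang",np.arctan2(d[1],d[0])%6.28,o["tcp_rot"],o["tool_pos"])
ps=[capture("top")]
fit(ps,"jug",(690,-21,-1.6))
E
```

```text
time: 4.92
tool_pos: [643.0, 108.8, 261.9]
tcp_rot: [3.134, 0.002, 1.919]
contact_force: [2.1, 1.2, -0.5]
grip_width: 0.2
finger_force: 0.5
time: 5.58
tool_pos: [604.4, 87.3, 261.8]
tcp_rot: [3.135, 0.004, 2.239]
contact_force: [0.8, 1.4, 0.0]
grip_width: 0.4
finger_force: 0.5
R 139.4330191060941 ang 2.2411689270624477 [3.13544603 0.00421297 2.23890277] [604.3733333   87.25835178 261.75895154]
jug [689.086 -22.556  -1.621] err 0.085
```

```bash
python3 -m inch '[[-0.0001,-0.0056,0,-0.04,0],[-0.0004,-0.0111,0,-0.08,0],[-0.001,-0.0166,0,-0.12,0],[-0.0018,-0.0221,0,-0.16,0],[-0.0028,-0.0276,0,-0.2,0],[-0.004,-0.033,0,-0.24,0],[-0.0054,-0.0384,0,-0.28,0],[-0.0071,-0.0437,0,-0.32,0]]'
python3 -m inch '[[-0.0001,-0.0056,0,-0.04,0],[-0.0004,-0.0111,0,-0.08,0],[-0.001,-0.0166,0,-0.12,0],[-0.0018,-0.0221,0,-0.16,0],[-0.0028,-0.0276,0,-0.2,0],[-0.004,-0.033,0,-0.24,0],[-0.0054,-0.0384,0,-0.28,0],[-0.0071,-0.0437,0,-0.32,0]]'
python3 - <<'E'
from h import *
o=get_obs();d=np.array(o["tool_pos"][:2])-(691,-22);print("R",np.hypot(*d),"ang",np.arctan2(d[1],d[0])%6.28,o["tcp_rot"],o["joint_positions"])
ps=[capture("top")]
fit(ps,"jug",(690,-21,-1.0))
E
```

```text
time: 6.35
tool_pos: [574.3, 54.6, 260.1]
tcp_rot: [3.139, 0.004, 2.557]
contact_force: [-0.5, 1.1, -0.2]
grip_width: 0.4
finger_force: 0.5
time: 7.02
tool_pos: [556.0, 14.2, 259.9]
tcp_rot: [3.141, 0.004, 2.877]
contact_force: [-0.5, 0.4, 0.3]
grip_width: 0.2
finger_force: 0.5
R 139.72427882007747 ang 2.8798337004010426 [3.14062921 0.00393495 2.87736524] [-1.12426681e-01  5.50442962e-01  1.62605561e+00  4.35869172e-04
  9.61058740e-01 -1.41924637e+00]
jug missed
jug [690.  -21.   -1.3] err nanh.py:46: RuntimeWarning: invalid value encountered in scalar divide
  v=best.x;print(n,np.round([v[0],v[1],v[2]/100],3),"err",round(best.fun/len(M),3))
```

```bash
python3 -m inch '[[-0.0001,-0.0056,0,-0.04,0],[-0.0004,-0.0111,0,-0.08,0],[-0.001,-0.0166,0,-0.12,0],[-0.0018,-0.0221,0,-0.16,0],[-0.0028,-0.0276,0,-0.2,0],[-0.004,-0.033,0,-0.24,0],[-0.0054,-0.0384,0,-0.28,0],[-0.0071,-0.0437,0,-0.32,0]]'
python3 -m inch '[[-0.0001,-0.0056,0,-0.04,0],[-0.0004,-0.0111,0,-0.08,0],[-0.001,-0.0166,0,-0.12,0],[-0.0018,-0.0221,0,-0.16,0],[-0.0028,-0.0276,0,-0.2,0],[-0.004,-0.033,0,-0.24,0],[-0.0054,-0.0384,0,-0.28,0],[-0.0071,-0.0437,0,-0.32,0]]'
python3 - <<'E'
from h import *
o=get_obs();d=np.array(o["tool_pos"][:2])-(691,-22);print("R",np.hypot(*d),"ang",np.arctan2(d[1],d[0])%6.28,o["tcp_rot"])
for c in("scene","top"):
  p=capture(c);
  if trace(p,"jug"): fit([p],"jug",(690,-21,-.35),("board",) if 0 else ())
  if trace(p,"board"): fit([p],"board",(690,-21,-.2),("jug",))
save(p,"t2")
E
```

```text
time: 7.78
tool_pos: [551.2, -29.7, 259.0]
tcp_rot: [-3.141, 0.002, -3.087]
contact_force: [-0.9, 1.2, -1.2]
grip_width: -0.0
finger_force: 0.5
time: 8.45
tool_pos: [560.7, -73.0, 258.9]
tcp_rot: [-3.141, 0.001, -2.767]
contact_force: [-0.6, 0.5, -0.7]
grip_width: 0.9
finger_force: 0.6
R 139.9352861393422 ang 3.511750386097761 [-3.14071710e+00  1.43214028e-03 -2.76668792e+00]
jug [ 6.8573e+02 -2.2534e+01 -5.6600e-01] err 0.13
board [ 6.90216e+02 -2.39480e+01 -2.04000e-01] err 0.029
jug [ 6.91456e+02 -2.52570e+01 -3.55000e-01] err 0.252
board [ 7.64655e+02 -4.58970e+01  6.50000e-02] err 7.064
```

View pics/t2.png

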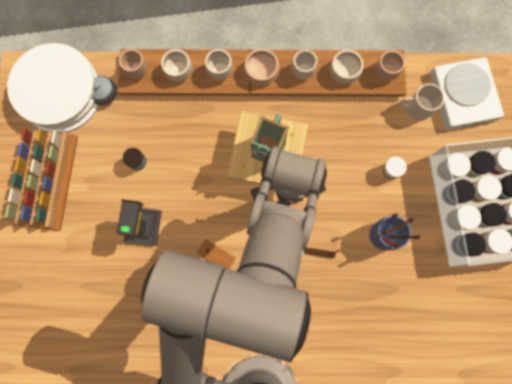

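The board is turned about 1.64 rad. The handle at (278,120) is now far side, slightly right, so about 0.35 rad remains. I'll push 0.26 more, back off and measure.

```bash
python3 -m inch '[[-0.0001,-0.0056,0,-0.04,0],[-0.0004,-0.0111,0,-0.08,0],[-0.001,-0.0166,0,-0.12,0],[-0.0017,-0.0215,0,-0.155,0],[-0.0025,-0.0262,0,-0.19,0],[-0.0033,-0.0303,0,-0.22,0],[-0.0042,-0.0337,0,-0.245,0],[-0.0047,-0.0357,0,-0.26,0]]'
python3 -m inch '[[0.01,0.005,0,0,0],[0.03,0.01,0,0,0],[0.06,0.015,0,0,0],[0.09,0.02,0,0,0],[0.12,0.03,0,0,0],[0.15,0.04,0,0,0],[0.16,0.05,0,0,0],[0.16,0.05,0,0,0]]'
python3 - <<'E'
from h import *
o=get_obs();print(o["tool_pos"],o["tcp_rot"])
ps=[capture("top"),capture("scene")]
for p in ps: 
  fit([p],"board",(690,-22,.06),("jug",));fit([p],"jug",(690,-22,-.1))
save(ps[0],"t3");cv2.imwrite("pics/z3.png",cv2.resize(np.vstack([ps[0]["color"][90:200,200:360,::-1],ps[1]["color"][150:260,140:300,::-1]]),None,fx=2.7,fy=2.7,interpolation=2))
E
```

```text
time: 9.72
tool_pos: [577.5, -104.8, 257.5]
tcp_rot: [3.141, -0.001, -2.506]
contact_force: [-1.2, 0.9, -0.0]
grip_width: 0.2
finger_force: 0.6
time: 10.38
tool_pos: [416.6, -159.2, 257.7]
tcp_rot: [3.139, -0.001, -2.509]
contact_force: [-0.3, -0.2, -0.4]
grip_width: 0.3
finger_force: 0.0
[ 416.55865343 -159.17312495  257.65652834] [ 3.13930341e+00 -1.23233340e-03 -2.50869334e+00]
board [ 6.91109e+02 -2.28890e+01  3.40000e-02] err 0.036
jug [ 6.91339e+02 -2.50860e+01 -1.41000e-01] err 0.045
board [ 6.89984e+02 -2.34290e+01  4.20000e-02] err 0.031
jug [ 6.87476e+02 -2.81380e+01 -1.85000e-01] err 0.086
```

View pics/z3.png

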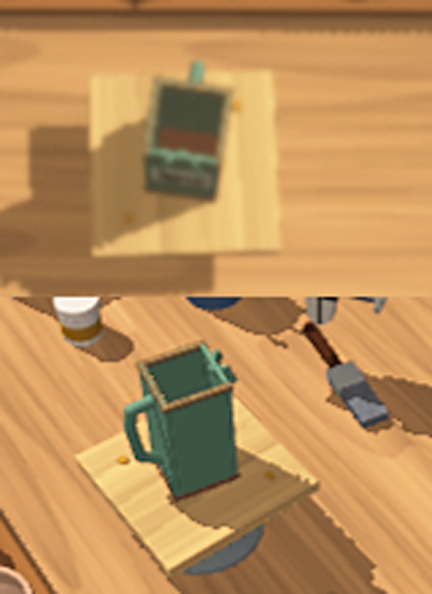

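The jug is at yaw about -0.15 and the board at +0.04. A nudge of about 0.15 rad more squares the label.

```bash
python3 -m inch '[[-0.03,0,0,0,0],[-0.065,-0.01,0,0,0],[-0.1,-0.02,0,0,0],[-0.13,-0.03,0,0,0],[-0.15,-0.035,0,0,0],[-0.158,-0.04,0,0,0],[-0.16,-0.045,0,0,0],[-0.16,-0.05,0,0,0]]'
python3 -m inch '[[0,-0.0028,0,-0.02,0],[-0.0001,-0.0056,0,-0.04,0],[-0.0002,-0.0083,0,-0.06,0],[-0.0004,-0.0111,0,-0.08,0],[-0.0007,-0.0139,0,-0.1,0],[-0.001,-0.0166,0,-0.12,0],[-0.0013,-0.0187,0,-0.135,0],[-0.0015,-0.0201,0,-0.145,0]]'
python3 -m inch '[[0.01,0.005,0,0,0],[0.03,0.01,0,0,0],[0.06,0.015,0,0,0],[0.09,0.02,0,0,0],[0.12,0.03,-0.03,0,0],[0.15,0.04,-0.06,0,0.3],[0.18,0.05,-0.1,0,0.7],[0.21,0.06,-0.13,0,1]]'
python3 - <<'E'
from h import *
o=get_obs();print(o["joint_positions"])
ps=[capture("top"),capture("scene")]
fit(ps,"board",(690,-22,.2),("jug",))
fit(ps[:1],"jug",(690,-25,0));fit(ps[1:],"jug",(690,-25,0));fit(ps,"jug",(690,-25,0))
for p in ps: print([(q["conf"],np.round(onz(p,q["centre"],183))) for q in tip_of(p,"label")[:1]])
cv2.imwrite("pics/z4.png",cv2.resize(ps[0]["color"][90:200,200:360,::-1],None,fx=3,fy=3,interpolation=2))
to(478,350,400,-.09)
to(478,350,400,np.pi-.09)
E
```

```text
time: 11.45
tool_pos: [578.0, -104.2, 257.2]
tcp_rot: [3.141, -0.001, -2.505]
contact_force: [-1.2, 0.4, -0.5]
grip_width: 0.4
finger_force: 0.7
time: 12.12
tool_pos: [590.6, -120.5, 257.5]
tcp_rot: [3.141, -0.001, -2.36]
contact_force: [-3.7, -3.5, -1.8]
grip_width: 0.3
finger_force: 2.1
time: 12.78
tool_pos: [408.0, -220.7, 379.2]
tcp_rot: [-3.139, 0.001, -2.361]
contact_force: [0.2, -1.3, 0.6]
grip_width: 16.1
finger_force: 0.0
[-6.61451637e-01  2.54205689e-01  1.72547817e+00  7.92782874e-04
  1.15899319e+00 -3.01352177e+00]
board [ 6.91123e+02 -2.31090e+01  1.76000e-01] err 0.035
jug [ 6.92327e+02 -2.52410e+01 -1.70000e-02] err 0.042
jug [ 6.89641e+02 -2.59020e+01 -4.60000e-02] err 0.069
jug [ 6.91155e+02 -2.50900e+01 -1.30000e-02] err 0.061
[(0.89, array([654., -25., 183.]))]
[(0.91, array([653., -28., 183.]))]
t 13.3833 pos [ 409.1 -220.   376.3] [ 3.14 -0.   -2.36] shift [-0.4502  0.3563 -0.0232] spin -2.27
t 13.3833 pos [ 409.1 -220.   376.3] [ 3.14 -0.   -2.36] shift [-0.4502  0.3563 -0.0232] spin 0.871
```

View pics/z4.png

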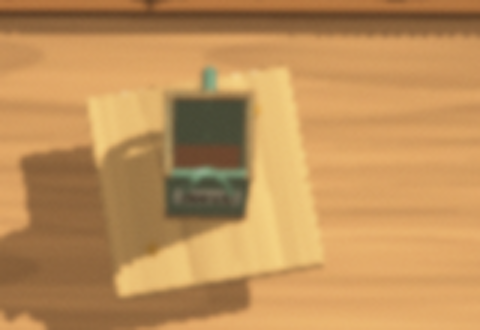

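Square view: the label strip faces down the picture (towards the robot) and the jug yaw is about -0.02. Now to the scanner.

```bash
python3 -m inch '[[-0.03,0.024,-0.02,0.06,1],[-0.06,0.048,-0.023,0.12,1],[-0.09,0.072,-0.023,0.18,1],[-0.12,0.096,-0.023,0.24,1],[-0.15,0.12,-0.023,0.3,1],[-0.18,0.144,-0.023,0.36,1],[-0.21,0.168,-0.023,0.42,1],[-0.24,0.192,-0.023,0.48,1]]'
python3 -c "
from h import *
to(478,350,400,np.pi-.09)"
```

```text
time: 14.05
tool_pos: [444.1, 87.1, 399.9]
tcp_rot: [-3.142, -0.0, -2.844]
contact_force: [1.5, -0.2, 0.1]
grip_width: 91.7
finger_force: 0.0
t 14.05 pos [444.1  87.1 399.9] [-3.142 -0.    -2.844] shift [-1.095e-01  2.414e-01 -1.000e-04] spin 0.388
```

```bash
python3 -m inch '[[-0.015,0.036,0,0.06,1],[-0.03,0.072,0,0.12,1],[-0.047,0.108,0,0.18,1],[-0.063,0.144,0,0.24,1],[-0.08,0.18,0,0.3,1],[-0.095,0.21,0,0.36,1],[-0.105,0.235,0,0.388,1],[-0.1095,0.2414,0,0.388,1]]'
python3 - <<'E'
from h import *
ps=[capture(c) for c in("wrist","scene","top")]
for p in ps:
  for n,z in(("scanner",12),("window",156),("dock",0)):print(n,[(round(q["conf"],2),np.round(q["centre"]),np.round(onz(p,q["centre"],z))) for q in tip_of(p,n)[:1]])
fit(ps[1:2],"scanner",(479,350,-.1),("dock",))
fit(ps[:1],"scanner",(479,350,-.1),("dock",))
fit(ps[:1],"dock",(479,350,-.1),("scanner",))
save(ps[0],"w5")
to(478,350,315,np.pi-.09)
E
```

```text
time: 14.72
tool_pos: [476.9, 351.9, 399.0]
tcp_rot: [3.141, -0.001, 3.056]
contact_force: [-0.5, -0.8, 0.0]
grip_width: 92.1
finger_force: 0.0
scanner [(0.72, array([257., 170.]), array([480., 355.,  12.]))]
window [(0.85, array([252., 274.]), array([531., 346., 156.]))]
dock []
scanner [(0.68, array([341., 282.]), array([485., 352.,  12.]))]
window [(0.9, array([332., 261.]), array([539., 343., 156.]))]
dock [(0.59, array([342., 284.]), array([481., 352.,   0.]))]
scanner [(0.72, array([140., 223.]), array([486., 360.,  12.]))]
window [(0.63, array([132., 200.]), array([535., 345., 156.]))]
dock [(0.93, array([143., 228.]), array([474., 353.,   0.]))]
scanner [521.979 337.21    0.675] err 2.871
scanner [ 4.7344e+02  3.5367e+02 -1.0700e-01] err 0.021
dock [ 4.78028e+02  3.54137e+02 -8.50000e-02] err 0.11
t 15.6167 pos [477.4 348.  400. ] [-3.141 -0.     3.054] shift [-0.0004  0.0021  0.085 ] spin 0.002
```

View pics/w5.png

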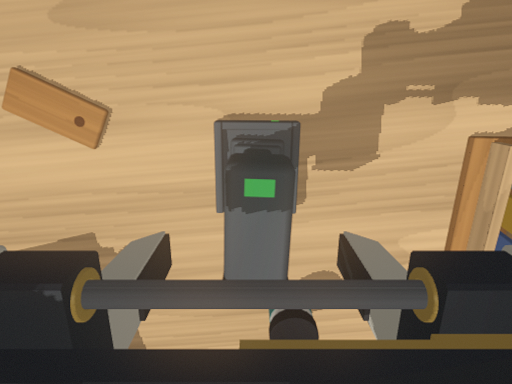

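The scanner head is centred between the fingers (col about 257, fingers at 165 and 345). Descend and grip.

```bash
python3 -m inch '[[0,0.002,0.025,0.015,1],[0,0.003,0.05,0.015,1],[0,0.003,0.075,0.015,1],[0,0.003,0.085,0.015,1],[0,0.003,0.085,0.015,1],[0,0.003,0.085,0.015,0],[0,0.003,0.085,0.015,0],[0,0.003,0.085,0.015,0]]'
python3 -m inch '[[0,0,0,0,0],[0,0,0,0,0],[0,0,0,0,0],[0,0,0,0,0],[0,0,0,0,0],[0,0,0,0,0]]'
python3 -c "
from h import *
to(478,351,315,np.pi-.1)"
```

```text
time: 16.28
tool_pos: [478.1, 351.1, 316.8]
tcp_rot: [3.14, 0.003, 3.039]
contact_force: [1.0, 0.8, -0.2]
grip_width: 76.8
finger_force: 0.0
time: 16.78
tool_pos: [477.8, 351.0, 315.3]
tcp_rot: [3.141, 0.001, 3.039]
contact_force: [0.4, 0.5, 1.8]
grip_width: 48.1
finger_force: 29.8
t 16.7833 pos [477.8 351.  315.3] [3.141e+00 1.000e-03 3.039e+00] shift [-0.0002 -0.      0.0003] spin -0.003
```

```bash
python3 -m inch '[[0,0,-0.01,0,0],[0,0,-0.025,0,0],[0,0,-0.045,0,0],[0,-0.01,-0.06,0,0],[0,-0.03,-0.06,0,0],[0,-0.055,-0.06,-0.02,0],[0,-0.085,-0.06,-0.04,0],[0,-0.12,-0.06,-0.06,0]]'
python3 -c "
from h import *
to(496,-25.5,372,np.pi-.02)"
```

```text
time: 17.45
tool_pos: [464.8, 231.1, 375.2]
tcp_rot: [-3.141, -0.0, 3.101]
contact_force: [0.5, -0.6, -2.7]
grip_width: 48.0
finger_force: 29.8
t 17.45 pos [464.8 231.1 375.2] [-3.141 -0.     3.101] shift [-0.0415 -0.2551  0.0032] spin -0.02
```

```bash
python3 -m inch '[[-0.005,-0.035,0,-0.01,0],[-0.01,-0.07,0,-0.02,0],[-0.015,-0.105,0,-0.02,0],[-0.02,-0.14,0,-0.02,0],[-0.025,-0.175,0,-0.02,0],[-0.03,-0.21,0,-0.02,0],[-0.03,-0.24,0.003,-0.02,0],[-0.03,-0.255,0.003,-0.02,0]]'
python3 - <<'E'
from h import *
to(496,-25.5,342,np.pi-.02)
ps=[capture("scene"),capture("top")]
to(496,-25.5,342,np.pi-.02)
o=get_obs()["tool_pos"]
for p in ps:
  for n,z in(("window",o[2]-315+156),("label",183)):print(n,[(round(q["conf"],2),np.round(q["centre"]),np.round(onz(p,q["centre"],z))) for q in tip_of(p,n)[:1]])
fit(ps[:1],"scanner",(o[0],o[1],-.02),z=o[2]-315+12)
fit(ps,"jug",(690,-25,0))
for p in ps: save(p,"p6%d"%p["shot"])
cv2.imwrite("pics/z6.png",cv2.resize(np.vstack([ps[0]["color"][140:290,180:340,::-1],ps[1]["color"][100:250,180:340,::-1]]),None,fx=2,fy=2,interpolation=2))
E
```

```text
time: 18.12
tool_pos: [484.1, -27.5, 372.0]
tcp_rot: [-3.14, -0.001, 3.117]
contact_force: [0.4, 0.4, -3.5]
grip_width: 47.8
finger_force: 29.9
t 18.1167 pos [484.1 -27.5 372. ] [-3.140e+00 -1.000e-03  3.117e+00] shift [-0.0119  0.0024  0.03  ] spin -0.005
t 18.2167 pos [484.2 -26.8 372.2] [-3.141e+00 -1.000e-03  3.115e+00] shift [-0.0117  0.0016  0.0302] spin -0.006
window [(0.74, array([247., 164.]), array([543., -44., 213.]))]
label [(0.73, array([222., 186.]), array([643., -34., 183.]))]
window []
label [(0.65, array([268., 156.]), array([652., -24., 183.]))]
scanner [ 4.83783e+02 -3.08700e+01  1.70000e-02] err 0.458
jug [ 6.91139e+02 -2.54840e+01 -2.90000e-02] err 0.068
```

View pics/z6.png

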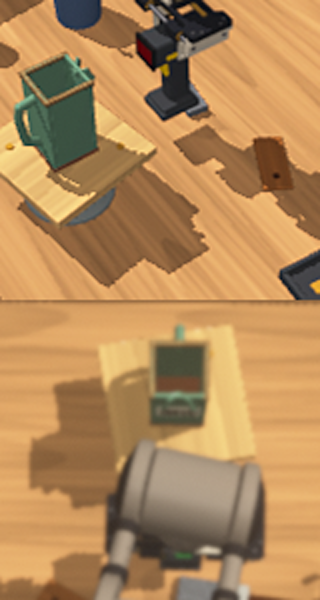

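The red window shows at scene pixel (253,165), facing the jug. Now lower to label height.

```bash
python3 -m inch '[[-0.003,0.001,0.008,-0.005,0],[-0.007,0.001,0.018,-0.005,0],[-0.01,0.0015,0.026,-0.005,0],[-0.0117,0.0015,0.03,-0.005,0],[-0.0117,0.0015,0.03,-0.005,0],[-0.0117,0.0015,0.03,-0.005,0]]'
python3 - <<'E'
from h import *
to(496,-25.5,342,np.pi-.02)
p=capture("scene");o=get_obs()["tool_pos"];save(p,"s7")
W=(o[0]+52,o[1],o[2]-315.3+156)
print("expected px",proj(p,W),"tip_of",[(q["conf"],q["centre"]) for q in tip_of(p,"window")[:1]])
im=p["color"].astype(int);m=(im[:,:,0]>90)&(im[:,:,1]<60)&(im[:,:,2]<60);m=m[150:230,225:290]
v,u=np.nonzero(m);print(len(u),"red",u.mean()+225,v.mean()+150)
for d in((0,10,0),(0,0,10),(10,0,0)):print(d,proj(p,np.array(W)+d)-proj(p,W))
E
```

```text
time: 19.07
tool_pos: [496.3, -23.2, 341.5]
tcp_rot: [3.141, -0.001, 3.124]
contact_force: [0.8, -0.0, -2.2]
grip_width: 48.0
finger_force: 29.9
t 19.0667 pos [496.3 -23.2 341.5] [ 3.141e+00 -1.000e-03  3.124e+00] shift [ 0.0003 -0.0023 -0.0005] spin 0.002
expected px [250.0613563  175.60082547] tip_of [(0.79, [246.8, 173.2])]
2 red 238.5 197.0
(0, 10, 0) [1.86042496 1.89263227]
(0, 0, 10) [-0.03058505 -2.32582736]
(10, 0, 0) [-2.69359496  1.32806678]
```

Everything is consistent to within a few mm, and the grip centres y and height. Holding for 2 s or more.

```bash
Z='0'; python3 -m inch '[[0,-0.001,0,0,0],[0,-0.002,0,0,0],[0,-0.002,0,0,0],[0,-0.002,0,0,0],[0,-0.002,0,0,0],[0,-0.002,0,0,0],[0,-0.002,0,0,0],[0,-0.002,0,0,0]]'
python3 -m inch '[[0,0,0,0,0],[0,0,0,0,0],[0,0,0,0,0],[0,0,0,0,0],[0,0,0,0,0],[0,0,0,0,0],[0,0,0,0,0],[0,0,0,0,0]]'
python3 -m inch '[[0,0,0,0,0],[0,0,0,0,0],[0,0,0,0,0],[0,0,0,0,0],[0,0,0,0,0],[0,0,0,0,0],[0,0,0,0,0],[0,0,0,0,0]]'
python3 - <<'E'
from h import *
p=capture("scene");o=get_obs()["tool_pos"]
W=(o[0]+52,o[1],o[2]-315.3+156);print(o,proj(p,W))
im=p["color"];s=im[150:215,225:290].astype(int);m=s[:,:,0]-np.maximum(s[:,:,1],s[:,:,2]);m=(m>60)&(s[:,:,1]<60)
n,l,st,c=cv2.connectedComponentsWithStats(m.astype(np.uint8));print([(a[4],np.round(q+[225,150],1)) for a,q in zip(st[1:],c[1:]) if a[4]>4])
t=trace(p,"scanner");print([(q["conf"],q["rect"]) for q in t[:1]]);tl=tip_of(p,"label");print(tl[:1],proj(p,(652.5,-25,183)))
cv2.imwrite("pics/z8.png",cv2.resize(im[130:230,190:320,::-1],None,fx=5,fy=5,interpolation=0))
E
```

```text
time: 19.83
tool_pos: [496.2, -25.2, 342.1]
tcp_rot: [-3.141, 0.0, 3.124]
contact_force: [0.1, -0.9, -1.5]
grip_width: 47.7
finger_force: 29.9
time: 20.5
tool_pos: [496.1, -25.2, 342.1]
tcp_rot: [-3.142, -0.0, 3.124]
contact_force: [-0.8, -0.6, -2.3]
grip_width: 47.9
finger_force: 29.9
time: 21.17
tool_pos: [496.1, -25.3, 342.1]
tcp_rot: [-3.141, 0.0, 3.124]
contact_force: [0.2, 0.7, -2.7]
grip_width: 47.8
finger_force: 29.9
[496.15699619 -25.24545321 342.08491771] [249.73699741 175.17467229]
[(np.int32(33), array([248.9, 174.6]))]
[(0.93, [258.6, 185.1, 31.8, 44.6])]
[{'centre': [221.6, 188.1], 'conf': 0.93}] [220.87089232 189.407326  ]
```

View pics/z8.png

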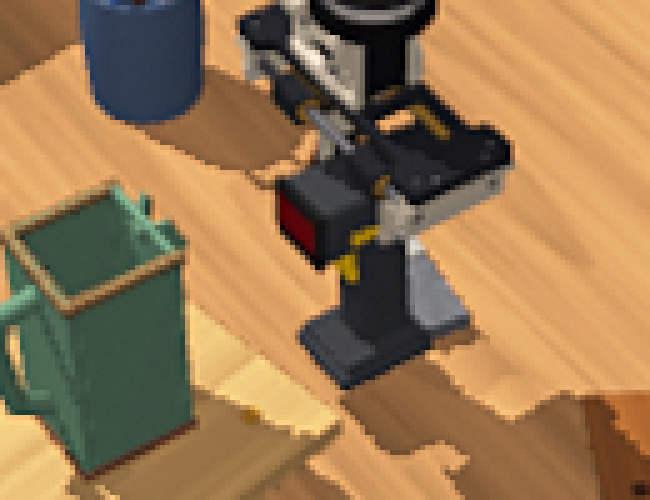

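The red window centroid (248.9,174.6) matches the predicted (249.7,175.2), and the scanner is upright and square to the jug. It was held for more than 2 s. Return it to the dock.

```bash
python3 -m inch '[[0.004,0,-0.01,0,0],[0.01,0,-0.02,0,0],[0.012,0.02,-0.032,0,0],[0.015,0.045,-0.033,0,0],[0.02,0.075,-0.033,0,0],[0.025,0.11,-0.033,0,0],[0.025,0.145,-0.033,0.02,0],[0.025,0.18,-0.033,0.04,0]]'
python3 -c "
from h import *
to(477.8,351,375,3.039)"
```

```text
time: 21.98
tool_pos: [473.5, 156.5, 376.6]
tcp_rot: [3.141, 0.002, 3.082]
contact_force: [0.9, 0.8, -2.2]
grip_width: 48.0
finger_force: 29.9
t 21.9833 pos [473.5 156.5 376.6] [3.141e+00 2.000e-03 3.082e+00] shift [0.0072 0.1944 0.0017] spin 0.043
```

```bash
python3 -m inch '[[0.001,0.035,0,0.01,0],[0.002,0.07,0,0.02,0],[0.004,0.105,0,0.03,0],[0.005,0.135,0,0.043,0],[0.006,0.165,0,0.043,0],[0.007,0.185,0,0.043,0],[0.007,0.194,0,0.043,0],[0.007,0.194,0,0.043,0]]'
python3 -m inch '[[0,0,0,0,0],[0,0,0,0,0],[0,0,0,0,0]]'
python3 -c "
from h import *
to(477.8,351,315.5,3.039)
p=capture('wrist');s=capture('scene')
print(fit([s],'dock',(478,351,-.09),('scanner',)))"
```

```text
time: 22.65
tool_pos: [478.0, 350.6, 375.7]
tcp_rot: [3.141, 0.001, 3.043]
contact_force: [0.5, -1.2, -2.7]
grip_width: 47.8
finger_force: 30.0
time: 22.9
tool_pos: [478.8, 347.9, 375.4]
tcp_rot: [-3.141, 0.0, 3.039]
contact_force: [-0.6, -0.8, -2.1]
grip_width: 47.7
finger_force: 30.0
t 22.9 pos [478.8 347.9 375.4] [-3.141  0.     3.039] shift [0.0013 0.003  0.0599] spin 0.0
dock [ 4.71789e+02  3.51161e+02 -6.70000e-02] err 0.077
(np.float64(471.7889777922985), np.float64(351.1609340171036), np.float64(-0.06711651295313711))
```

```bash
python3 -m inch '[[0.001,0.003,0.015,0,0],[0.001,0.003,0.03,0,0],[0.001,0.003,0.042,0,0],[0.001,0.003,0.05,0,0],[0.001,0.003,0.055,0,0],[0.001,0.003,0.058,0,0],[0.001,0.003,0.0595,0,0],[0.001,0.003,0.0595,0,0]]'
python3 -m inch '[[0,0,0,0,0],[0,0,0,0,0],[0,0,0,0,0]]'
python3 -c "
from h import *
to(477.8,351,315.3,3.039)"
```

```text
time: 23.77
tool_pos: [478.0, 352.3, 315.8]
tcp_rot: [3.141, 0.0, 3.041]
contact_force: [-0.8, 1.5, -2.3]
grip_width: 48.1
finger_force: 30.0
time: 24.02
tool_pos: [478.0, 352.4, 316.1]
tcp_rot: [3.141, 0.001, 3.041]
contact_force: [0.0, 0.3, -2.3]
grip_width: 48.0
finger_force: 30.0
t 24.0167 pos [478.  352.4 316.1] [3.141e+00 1.000e-03 3.041e+00] shift [ 0.     -0.0014  0.0008] spin 0.002
```

```bash
python3 -m inch '[[0,-0.001,0.0005,0,0],[0,-0.001,0.001,0,0],[0,-0.001,0.001,0,0],[0,-0.001,0.001,0,0.7],[0,-0.001,0.001,0,0.85],[0,-0.001,0.001,0,1],[0,-0.001,0.001,0,1],[0,-0.001,0.001,0,1]]'
python3 -m inch '[[0,0,-0.01,0,1],[0,0,-0.03,0,1],[0,0,-0.055,0,1],[0,0,-0.085,0,1],[0,0,-0.12,0,1],[0,0,-0.12,0,1],[0,0,-0.12,0,1],[0,0,-0.12,0,1]]'
python3 - <<'E'
from h import *
ps=[capture(c) for c in("wrist","scene","top")]
fit(ps[:1],"scanner",(477,352,-.1),("dock",));fit(ps[1:2],"scanner",(477,352,-.1),("dock",))
fit(ps[:1],"dock",(477,352,-.1),("scanner",));fit(ps[1:2],"dock",(477,352,-.1),("scanner",))
fit(ps[1:],"jug",(691,-25,0));fit(ps[1:],"board",(691,-22,.18),("jug",))
cv2.imwrite("pics/z9.png",np.hstack([cv2.resize(ps[0]["color"],(400,300)),cv2.resize(ps[1]["color"],(400,300))])[:,:,::-1])
E
```

```text
time: 24.68
tool_pos: [477.8, 351.3, 314.4]
tcp_rot: [-3.141, -0.0, 3.041]
contact_force: [1.2, -0.5, 0.0]
grip_width: 76.8
finger_force: 0.0
time: 25.35
tool_pos: [477.5, 351.2, 434.6]
tcp_rot: [-3.141, -0.0, 3.041]
contact_force: [-0.7, 0.7, -0.3]
grip_width: 91.4
finger_force: 0.0
scanner [ 4.79596e+02  3.51190e+02 -1.00000e-01] err 0.012
scanner [ 4.79831e+02  3.50029e+02 -4.50000e-02] err 0.057
dock [ 4.78193e+02  3.53571e+02 -1.01000e-01] err 0.04
dock [ 4.74910e+02  3.51368e+02 -8.80000e-02] err 0.052
jug [ 6.9031e+02 -2.5654e+01 -2.6000e-02] err 0.073
board [642.666 -86.776   0.853] err 2.148
```

View pics/z9.png

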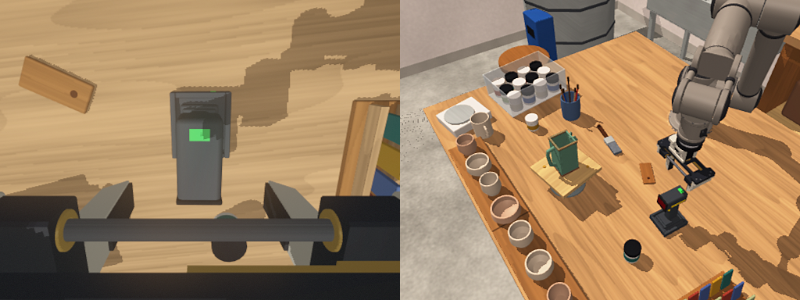

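The wrist half shows the scanner upright in its dock at (200,140), clear of the fingers. The scene half shows it at (672,208), with the jug standing on the board at (565,155) and its handle to the far side. Handing in.

```bash
python3 -c "
from plant import *
print(close_job())"
```

```text
the job is handed in; nothing more can be done
None
```

I handed the job in at about 26 s, with no verdict returned: the label measured about 0.03 rad off square to the robot's side, the scanner was held at the label for over 2 s about 10 cm away, and it now stands back upright in its dock.

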